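# Load the vial carrier and lock its keeper with the ball-lock pin

### The arm

A 6-joint arm with a two-finger parallel gripper is mounted at the origin on the work surface. World frame = base frame: x ahead of the robot, y to its left, z up, the work surface at z = 0. Lengths are in m, angles in degrees, forces in N, time in s.
With the tool pointing down it reaches from about 0.275 to 0.725 m from the base axis. Payload 15.9 kg.
Tool frame: the origin (TCP) lies where the fingers leave the gripper's body, on its centre line; the fingertips stand 73 mm ahead of it and the grasp point (between the pads) lies 54 mm ahead of it; z points along the fingers, x is the direction in which the jaws open and shut, and the axes are right-handed (so a half turn about z gives the same grasp; the last joint's range is limited). The gripper opens to 85 mm and grips with 20 to 120 N. Pads are 22 mm wide; open, the fingers measure 114 mm over their backs; the gripper's body (76 mm by 85 mm) begins 54 mm behind the grasp point. The pads swing forward as they close: fully open they stand 13 mm farther back than shut.
Start: joints at [74.427, 12.198, -1.971, 75.831, 0, 90], TCP at [0.134, 0.482, 0.304] pointing down, gripper open.
Joint ranges: [-170.91, 170.91], [-42.67, 98.43], [-65.05, 77.54], [-120.47, 116.71], [-90, 82.35], [-180, 180]. Speed limits (degrees/s): [108.29, 108.29, 136.94, 147.25, 180, 180].

### API

Orientations are given as [roll, pitch, yaw] about the fixed x, y, z axes, in that order (R = Rz(yaw) Ry(pitch) Rx(roll)).
In Python, from bench import sensors, eyes, workorder gives the robot as it stands.
- The arm moves only by the tool move_arm, never from a script. Its argument "commands" is one flat list of numbers, 7 for each row, row after row: the shift along the tool's x, y, z in cm, then the turn, a rotation vector about the tool's x, y, z in rad, then the opening, from 0 (shut) to 1 (fully open). A call has 1 to 20 rows; each row shifts and turns the commanded pose from where the row before left it, along the tool's axes as they then stand; what a row does not reach is not made up. A row lasts 1/8 s, in which the tool goes at most 62.5 mm and 10.7 degrees, less where a joint would pass 70% of its speed; a pose out of reach is approached as far as the arm can. A call is refused whole if a number of a shift passes 6.25 or a number of a turn 0.188, either way. A call with a gripper value outside its range is refused whole. The fingers move at their own pace and stop on an object; "force" is the grip in N (left out, the last holds). Time passes only in rows, so rows that do not move let the fingers close. It gives the time, the measured TCP pose, the force and the opening at its end, in the units of the state.
- sensors.read_state(): the state, without advancing time (a new reading comes with each control period).
- eyes.get_image(name): name is "side" or "top" or "wrist"; returns a dict with "img" (420x560x3 uint8, red, green, blue), "fx", "fy", "cx", "cy" (pixels), "world_from_camera" (4x4, takes a point from camera to world coordinates). Camera axes: x right, y down, z forward; pixel columns grow to the right and rows downward; lengths in m; the calibration is good to about 2 mm. The wrist camera is an equidistant fisheye: a pixel r from the principal point sees the ray r / f radians off the axis. A picture is of the moment at which its call begins. There is no depth.
- workorder.job_done(): hands the job in, once; it reports no verdict.
The state is a dict: "time_s": time; "joint_pos": joint angles; "joint_velocities": joint speeds; "joint_torque": joint torques, N m; "position": TCP position; "ee_rot": TCP orientation; "wrist_force": force on the tool from outside, world axes, zero at the start; "ft_torque": the same for the moment, N m; "finger_gap": finger opening in m.
Only numpy, scipy, OpenCV 4.12 (cv2) and the standard library are available. Lean on these libraries where they do the work, as an engineer would, in place of code of your own. Each camera call takes 0.05 s, during which the arm holds its last target. There are 200 camera calls.

### The job

Get the vial carrier ready for transport: swing its keeper bar aside, stand every sample vial that is on the bench upright in a well of its own (any well), and swing the bar fully shut over them. Then take the ball-lock pin from its stand and, holding its thumb button in, push it down through the hole in the bar and the lug below until its collar is fully home, and let go so that the button springs out and the pin locks. Leave the beaker, the jar and the flat dish where they are.

Things in the scene. Friction and masses are not known exactly. Their poses are not given: they have to be found in the camera images.
- rack: Vial carrier, fixed: aluminium foot plate 85 x 325 x 6 mm with a white well block 56 mm (x) x 206 mm (y), top 50 mm above the bench, five wells in a row along the carrier's y, 40 mm apart. Origin: centre of the underside, on the bench; z up. The lug for the pin stands at y = -135 mm, the keeper bar's hinge post at y = +135 mm.
- keeper (a joint): Angle of the keeper bar, rad: 0 = shut against its stop, lying along the carrier's -y over all wells, its hole over the lug's; grows as it swings level, counter-clockwise from above, towards the carrier's +x, up to 1.75. At 1.3 all wells are free. Vertical hinge axis; stays where left (under 1 N moves it at the knob). Passes 6 mm over fully seated vials.
- keeper_knob (a point): Centre of the round upright black knob on the keeper bar (18 mm diameter, from 104 to 134 mm above the bench), 165 mm from the hinge axis; may be pinched from above or pushed. The bar is steel, 24 mm wide, underside 96 and top 104 mm above the bench, and reaches 292 mm from the hinge axis; its end is a 44 x 44 mm eye with a 14.5 mm hole 270 mm from that axis.
- hinge_axis (a point): Point on the vertical hinge axis of the keeper bar (26 mm round post), 104 mm above the bench, level with the bar's top.
- pin_seat (a point): Point on the axis of the lug's hole, 104 mm above the bench, where the underside of the pin's collar comes to rest on top of the shut bar. The lug is a 44 x 44 mm plate, 83 to 95 mm above the bench, with a 14.5 mm vertical through hole, on two side walls with open space between.
- pin: Ball-lock pin, 120 to 200 g, upright and locked in its stand. Origin: centre of the underside of its collar (30 mm wide, 5 mm thick); z up. Below: shank 12 mm thick, 34 mm long, tapered tip, 2 balls 26.5 mm down, 3 mm proud on the +y and -y sides: passes holes neither way unless the button is in. Above: black grip 24 mm (x) x 30 mm (y), 5 to 40 mm above the origin, button on its +x face.
- button (a joint): How far the pin's thumb button is pressed, m: 0 = out (balls out, locked), 0.005 = flush (balls clear the holes from about 0.003). Squeezing the grip along the pin's x, across button and opposite face (29 mm apart free, 24 mm squeezed), presses it flush; gripping along y does not. Its spring pushes out with 3 N, 7 N when flush.
- button_face (a point): Centre of the outer face of the thumb button (12 mm wide, 16 mm tall): with the button out, 17 mm from the pin's axis along the pin's +x and 23 mm above the pin's origin.
- stand: Fixed grey parking stand of the pin, 75 x 75 mm foot; its 50 x 50 mm top plate is 44 to 65 mm above the bench with a 14.5 mm hole in the middle. Origin: centre of the underside, on the bench.
- vial0: Closed glass sample vial with black cap and heavy, smooth steel foot, 26 mm diameter, 80 mm tall, 40 to 85 g, standing upright on the bench; may be absent. Origin: centre of its underside; z up along the vial.
- vial1: Closed glass sample vial with black cap and heavy, smooth steel foot, 26 mm diameter, 80 mm tall, 40 to 85 g, standing upright on the bench; may be absent. Origin: centre of its underside; z up along the vial.
- vial2: Closed glass sample vial with black cap and heavy, smooth steel foot, 26 mm diameter, 80 mm tall, 40 to 85 g, standing upright on the bench; may be absent. Origin: centre of its underside; z up along the vial.
- vial3: Closed glass sample vial with black cap and heavy, smooth steel foot, 26 mm diameter, 80 mm tall, 40 to 85 g, standing upright on the bench; may be absent. Origin: centre of its underside; z up along the vial.
- vial4: Closed glass sample vial with black cap and heavy, smooth steel foot, 26 mm diameter, 80 mm tall, 40 to 85 g, standing upright on the bench; may be absent. Origin: centre of its underside; z up along the vial.
- well0 (a point): Centre of the floor of well 0 of the carrier (carrier y = -80 mm), 10 mm above the bench; the well is 29.5 mm wide and 40 mm deep, its mouth 50 mm above the bench.
- well1 (a point): Centre of the floor of well 1 of the carrier (carrier y = -40 mm), 10 mm above the bench; the well is 29.5 mm wide and 40 mm deep, its mouth 50 mm above the bench.
- well2 (a point): Centre of the floor of well 2 of the carrier (carrier y = 0 mm), 10 mm above the bench; the well is 29.5 mm wide and 40 mm deep, its mouth 50 mm above the bench.
- well3 (a point): Centre of the floor of well 3 of the carrier (carrier y = 40 mm), 10 mm above the bench; the well is 29.5 mm wide and 40 mm deep, its mouth 50 mm above the bench.
- well4 (a point): Centre of the floor of well 4 of the carrier (carrier y = 80 mm), 10 mm above the bench; the well is 29.5 mm wide and 40 mm deep, its mouth 50 mm above the bench.
- beaker: Bystander: glass beaker, 64 mm diameter, 75 mm tall; leave alone. Origin: centre of underside.
- jar: Bystander: capped jar, 60 mm diameter, 75 mm tall; leave alone. Origin: centre of underside.
- dish: Bystander: flat round dish, 84 mm diameter, 14 mm tall; leave alone. Origin: centre of underside.
Mind the look-alikes: they are no part of the job. What is shaped like the vial3 but blue is not meant.

How it is judged (in metres and radians):
On the way, in this order (a step that is already met when the one before it is completed fails the run):
1. every vial stands in a well and is let go (((horizontal distance between vial0 and well0 below 0.006 m and z of vial0 in the frame of well0 below 0.006 m) or (horizontal distance between vial0 and well1 below 0.006 m and z of vial0 in the frame of well1 below 0.006 m) or (horizontal distance between vial0 and well2 below 0.006 m and z of vial0 in the frame of well2 below 0.006 m) or (horizontal distance between vial0 and well3 below 0.006 m and z of vial0 in the frame of well3 below 0.006 m) or (horizontal distance between vial0 and well4 below 0.006 m and z of vial0 in the frame of well4 below 0.006 m)) and ((horizontal distance between vial1 and well0 below 0.006 m and z of vial1 in the frame of well0 below 0.006 m) or (horizontal distance between vial1 and well1 below 0.006 m and z of vial1 in the frame of well1 below 0.006 m) or (horizontal distance between vial1 and well2 below 0.006 m and z of vial1 in the frame of well2 below 0.006 m) or (horizontal distance between vial1 and well3 below 0.006 m and z of vial1 in the frame of well3 below 0.006 m) or (horizontal distance between vial1 and well4 below 0.006 m and z of vial1 in the frame of well4 below 0.006 m)) and ((horizontal distance between vial2 and well0 below 0.006 m and z of vial2 in the frame of well0 below 0.006 m) or (horizontal distance between vial2 and well1 below 0.006 m and z of vial2 in the frame of well1 below 0.006 m) or (horizontal distance between vial2 and well2 below 0.006 m and z of vial2 in the frame of well2 below 0.006 m) or (horizontal distance between vial2 and well3 below 0.006 m and z of vial2 in the frame of well3 below 0.006 m) or (horizontal distance between vial2 and well4 below 0.006 m and z of vial2 in the frame of well4 below 0.006 m)) and ((horizontal distance between vial3 and well0 below 0.006 m and z of vial3 in the frame of well0 below 0.006 m) or (horizontal distance between vial3 and well1 below 0.006 m and z of vial3 in the frame of well1 below 0.006 m) or (horizontal distance between vial3 and well2 below 0.006 m and z of vial3 in the frame of well2 below 0.006 m) or (horizontal distance between vial3 and well3 below 0.006 m and z of vial3 in the frame of well3 below 0.006 m) or (horizontal distance between vial3 and well4 below 0.006 m and z of vial3 in the frame of well4 below 0.006 m)) and ((horizontal distance between vial4 and well0 below 0.006 m and z of vial4 in the frame of well0 below 0.006 m) or (horizontal distance between vial4 and well1 below 0.006 m and z of vial4 in the frame of well1 below 0.006 m) or (horizontal distance between vial4 and well2 below 0.006 m and z of vial4 in the frame of well2 below 0.006 m) or (horizontal distance between vial4 and well3 below 0.006 m and z of vial4 in the frame of well3 below 0.006 m) or (horizontal distance between vial4 and well4 below 0.006 m and z of vial4 in the frame of well4 below 0.006 m)) and angle between each of vial0, vial1, vial2, vial3, vial4's own z axis and vertical below 0.15 rad and contact force between the fingers and vial0 below 0.2 N and contact force between the fingers and vial1 below 0.2 N and contact force between the fingers and vial2 below 0.2 N and contact force between the fingers and vial3 below 0.2 N and contact force between the fingers and vial4 below 0.2 N), for 0.3 s.
2. the keeper bar is swung fully shut over the vials (value of joint keeper below 0.02 rad), for 0.2 s.
3. the pin is pushed home through bar and lug with its button held in (horizontal distance between pin and pin_seat below 0.0045 m and z of pin in the frame of pin_seat between -0.004 and 0.004 m and angle between pin's own z axis and vertical below 0.08 rad and value of joint button above 0.003 m), for 0.1 s.
At the end, for the whole second after the job is handed in: Every vial upright in a well (6 mm from axis and floor, 0.15 rad), keeper bar shut (below 0.02 rad), pin home (collar within 4 mm of the bar, 4.5 mm of the axis, 0.08 rad upright), button sprung out (below 1 mm), all at rest (((horizontal distance between vial0 and well0 below 0.006 m and z of vial0 in the frame of well0 below 0.006 m) or (horizontal distance between vial0 and well1 below 0.006 m and z of vial0 in the frame of well1 below 0.006 m) or (horizontal distance between vial0 and well2 below 0.006 m and z of vial0 in the frame of well2 below 0.006 m) or (horizontal distance between vial0 and well3 below 0.006 m and z of vial0 in the frame of well3 below 0.006 m) or (horizontal distance between vial0 and well4 below 0.006 m and z of vial0 in the frame of well4 below 0.006 m)) and ((horizontal distance between vial1 and well0 below 0.006 m and z of vial1 in the frame of well0 below 0.006 m) or (horizontal distance between vial1 and well1 below 0.006 m and z of vial1 in the frame of well1 below 0.006 m) or (horizontal distance between vial1 and well2 below 0.006 m and z of vial1 in the frame of well2 below 0.006 m) or (horizontal distance between vial1 and well3 below 0.006 m and z of vial1 in the frame of well3 below 0.006 m) or (horizontal distance between vial1 and well4 below 0.006 m and z of vial1 in the frame of well4 below 0.006 m)) and ((horizontal distance between vial2 and well0 below 0.006 m and z of vial2 in the frame of well0 below 0.006 m) or (horizontal distance between vial2 and well1 below 0.006 m and z of vial2 in the frame of well1 below 0.006 m) or (horizontal distance between vial2 and well2 below 0.006 m and z of vial2 in the frame of well2 below 0.006 m) or (horizontal distance between vial2 and well3 below 0.006 m and z of vial2 in the frame of well3 below 0.006 m) or (horizontal distance between vial2 and well4 below 0.006 m and z of vial2 in the frame of well4 below 0.006 m)) and ((horizontal distance between vial3 and well0 below 0.006 m and z of vial3 in the frame of well0 below 0.006 m) or (horizontal distance between vial3 and well1 below 0.006 m and z of vial3 in the frame of well1 below 0.006 m) or (horizontal distance between vial3 and well2 below 0.006 m and z of vial3 in the frame of well2 below 0.006 m) or (horizontal distance between vial3 and well3 below 0.006 m and z of vial3 in the frame of well3 below 0.006 m) or (horizontal distance between vial3 and well4 below 0.006 m and z of vial3 in the frame of well4 below 0.006 m)) and ((horizontal distance between vial4 and well0 below 0.006 m and z of vial4 in the frame of well0 below 0.006 m) or (horizontal distance between vial4 and well1 below 0.006 m and z of vial4 in the frame of well1 below 0.006 m) or (horizontal distance between vial4 and well2 below 0.006 m and z of vial4 in the frame of well2 below 0.006 m) or (horizontal distance between vial4 and well3 below 0.006 m and z of vial4 in the frame of well3 below 0.006 m) or (horizontal distance between vial4 and well4 below 0.006 m and z of vial4 in the frame of well4 below 0.006 m)) and angle between each of vial0, vial1, vial2, vial3, vial4's own z axis and vertical below 0.15 rad and value of joint keeper below 0.02 rad and horizontal distance between pin and pin_seat below 0.0045 m and z of pin in the frame of pin_seat between -0.004 and 0.004 m and angle between pin's own z axis and vertical below 0.08 rad and value of joint button below 0.001 m and linear speed of pin below 0.02 m/s and linear speed of each of vial0, vial1, vial2, vial3, vial4 below 0.03 m/s); the robot touches nothing.
It fails at once if the glass beaker is pushed aside or tipped (distance of beaker from where it was at the start of the episode above 0.03 m or angle between beaker's own z axis and vertical above 0.5 rad).
It fails at once if the jar is pushed aside or tipped (distance of jar from where it was at the start of the episode above 0.03 m or angle between jar's own z axis and vertical above 0.5 rad).
It fails at once if the flat dish is pushed aside or tipped (distance of dish from where it was at the start of the episode above 0.03 m or angle between dish's own z axis and vertical above 0.5 rad).
Of vial0, vial1, vial2, vial3, vial4 only 3 to 5 are there at a start; the rules pass over those that are not, and their reading is None.
At some moment in a run one of vial0, vial1, vial2, vial3, vial4 may be knocked a few centimetres aside while the robot is not near it.
It also fails if it takes over 210 s, if anything falls off the work surface, if the arm or the gripper's body presses on something with over 40 N, if the wrist force passes 120 N, or if a joint passes its speed limit or range.

## Working session

There is one attempt and no reset: what is moved stays moved. The work goes in short steps, Python scripts to look and compute and a tool call to move; the robot and the scene stay as the last step left them, time stands still between calls to the robot, and variables do not carry over. Pictures are saved under pics/ and viewed, about 12 in all and at most 16, crops included, and the job is handed in when it is done.

Besides the shell and the picture viewer there is one more tool, called as name(argument=value, ...), one argument or row to a line, values as JSON. move_arm: Moves the arm, as the interface text tells. Its arguments: {"type":"object","properties":{"commands":{"type":"array","items":{"type":"number"}},"force":{"type":"number"}},"required":["commands"]}

```bash
ls; mkdir -p pics
cat > h.py <<'E'
import numpy as np, cv2
from bench import sensors, eyes, workorder
def snap(cam,name,crop=None,scale=1):
    d=eyes.get_image(cam); im=d["img"][:,:,::-1].copy()
    np.savez(f"pics/{name}.npz",**{k:np.array(v) for k,v in d.items()})
    if crop: im=im[crop[1]:crop[3],crop[0]:crop[2]]
    if scale!=1: im=cv2.resize(im,None,fx=scale,fy=scale,interpolation=cv2.INTER_CUBIC)
    cv2.imwrite(f"pics/{name}.png",im); return d
def load(name): return dict(np.load(f"pics/{name}.npz"))
def ray(d,u,v,fish=False):
    T=d["world_from_camera"]; x=(u-d["cx"])/d["fx"]; y=(v-d["cy"])/d["fy"]
    if fish:
        r=np.hypot(x,y); s=np.sin(r)/r if r>1e-9 else 1; c=np.array([x*s,y*s,np.cos(r)])
    else: c=np.array([x,y,1.])
    return T[:3,3],T[:3,:3]@c
def atz(d,u,v,z,fish=False):
    o,r=ray(d,u,v,fish); return o+r*(z-o[2])/r[2]
def proj(d,p,fish=False):
    T=d["world_from_camera"]; c=T[:3,:3].T@(np.array(p)-T[:3,3])
    if fish:
        t=np.arctan2(np.hypot(c[0],c[1]),c[2]); h=np.hypot(c[0],c[1]); c=np.array([c[0]/h*t,c[1]/h*t,1])
    else: c=c/c[2]
    return np.array([d["cx"]+d["fx"]*c[0],d["cy"]+d["fy"]*c[1]])
E
python3 - <<'E'
from h import *
print(sensors.read_state())
for c in("top","side"):
    d=snap(c,c+"0",scale=1.42); print(c,d["fx"],d["cx"],d["cy"],np.round(d["world_from_camera"],3).tolist())
E
```

```text
pics
{'time_s': 0.0, 'joint_pos': array([ 7.44268369e+01,  1.22244707e+01, -2.00692870e+00,  7.58304740e+01,
        2.63466664e-03,  9.00017216e+01]), 'joint_velocities': array([ 0.00740132, -0.03415223, -0.05320005,  0.00973022,  0.04590869,
        0.01400144]), 'joint_torque': array([ 1.00008110e-03, -6.86171579e+01,  4.87116265e+01,  1.79820077e-02,
        3.47550758e-04, -1.22267529e-06]), 'position': array([0.1341581 , 0.48141232, 0.30342809]), 'ee_rot': array([-1.79997367e+02,  6.18735386e-02,  7.44251154e+01]), 'wrist_force': array([0.27195564, 0.31463125, 0.18377335]), 'ft_torque': array([-0.0036328 ,  0.01862454,  0.01214988]), 'finger_gap': 0.08547192035560827}
top 448.0133122264627 281.43247336017123 209.41430515624432 [[-0.051, -0.972, 0.229, 0.338], [-0.999, 0.05, -0.012, 0.018], [0.001, -0.23, -0.973, 1.056], [0.0, 0.0, 0.0, 1.0]]
side 397.4720536810767 280.00968094446586 205.4423571981424 [[-0.998, -0.056, 0.031, 0.522], [-0.06, 0.658, -0.751, 0.69], [0.021, -0.751, -0.66, 0.7], [0.0, 0.0, 0.0, 1.0]]
```

View pics/top0.png

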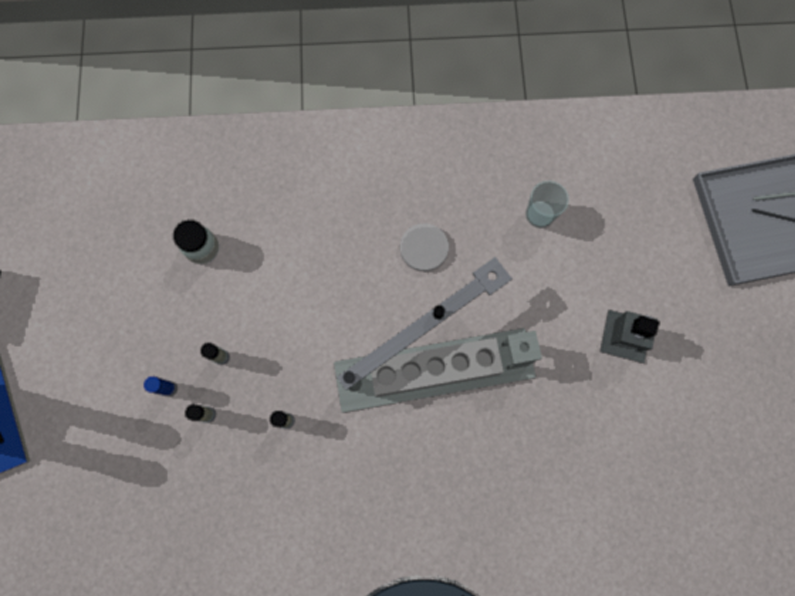

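View pics/side0.png

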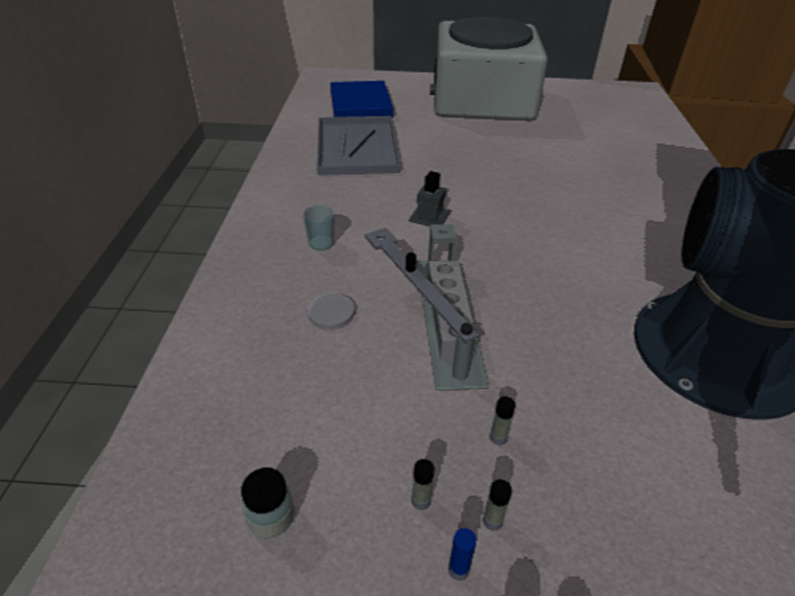

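The top view shows three black-capped vials at about (210,352), (195,412) and (279,419). The blue look-alike is at (152,385). The keeper is partly open, with its hinge at (350,378) and knob at (438,312). The pin is in its stand at (645,326). I'll enlarge these areas.

Run:
```python
from h import *
im=load("top0")["img"][:,:,::-1]
a=cv2.resize(im[175:295,225:475],None,fx=3.2,fy=3.2,interpolation=cv2.INTER_CUBIC)
b=cv2.resize(im[235:305,90:290],None,fx=4,fy=4-0.0,interpolation=cv2.INTER_CUBIC)[:216]
b=cv2.resize(im[238:304,95:295],None,fx=3.2,fy=3.2,interpolation=cv2.INTER_CUBIC)
b=np.pad(b,((0,0),(0,800-b.shape[1]),(0,0)))
cv2.imwrite("pics/c1.png",np.clip(1.5*np.vstack([a,b]).astype(float),0,255).astype(np.uint8))
```

```text
(no output)
```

View pics/c1.png

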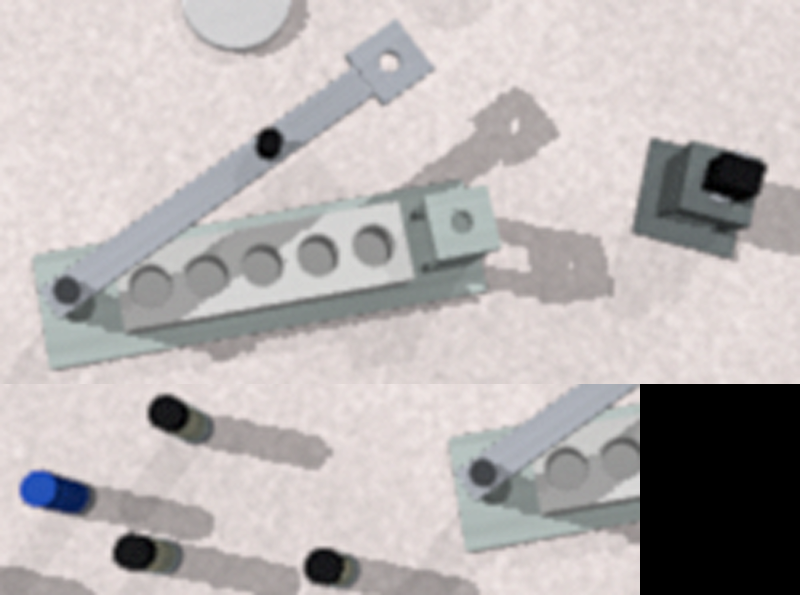

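Crop: lug hole (461,221), wells from (151,286) to (373,245), hinge (67,290), eye hole (389,62), knob (269,143), pin grip (735,174). Caps in the lower part: (167,412), (132,551), (323,565).

Run:
```python
from h import *
d=load("top0"); s=load("side0")
A=lambda x,y,z: atz(d,225+x/3.2,175+y/3.2,z)[:2].round(4)
B=lambda x,y,z: atz(d,95+x/3.2,238+(y-384)/3.2,z)[:2].round(4)
lug=A(461,221,.095); ws=[A(*p,.05) for p in [(373,245),(318,255),(263,264),(207,273),(151,286)]]
print("lug",lug,"wells",*ws)
pts=np.array([lug]+ws); Y=np.array([-.135,-.08,-.04,0,.04,.08])
P=np.polyfit(Y,pts,1); yd=P[0]/np.linalg.norm(P[0]); print("scale",np.linalg.norm(P[0]),"org",P[1],"yaw",np.degrees(np.arctan2(-yd[0],yd[1])))
print("resid",(pts-(P[1]+Y[:,None]*yd)).round(4).tolist())
H=P[1]+.135*yd; print("hinge fit",H,"seen",A(67,290,.104),A(67,290,.115)); 
print("eye",A(389,62,.104),"knob",A(269,143,.134),"pin",A(735,174,.105))
for p in[(167,412),(132,551),(323,565)]: print("vial top",B(*p,.08))
for p in[(504,404),(423,467),(499,489)]: print("vial side",atz(s,p[0]/1.42,p[1]/1.42,.08)[:2].round(4))
print("blue",B(40,488,.08),"pin side",atz(s,432/1.42,178/1.42,.105)[:2],"lug side",atz(s,443/1.42,231/1.42,.095)[:2], "knob side",atz(s,411/1.42,256/1.42,.134)[:2],"hinge",atz(s,466/1.42,328/1.42,.11)[:2])
```

```text
lug [ 0.4783 -0.1793] wells [ 0.471  -0.1249] [ 0.4659 -0.0856] [ 0.4615 -0.0466] [ 0.4572 -0.0069] [0.4501 0.0328]
scale 0.9935426532662918 org [ 0.46114994 -0.04624438] yaw 7.3247233257086215
resid [[-0.0001, 0.0008], [-0.0003, 0.0007], [-0.0003, 0.0003], [0.0004, -0.0004], [0.0011, -0.0003], [-0.0009, -0.0003]]
hinge fit [0.44393844 0.08765395] seen [0.4443 0.0878] [0.4431 0.087 ]
eye [ 0.5894 -0.1386] knob [ 0.5306 -0.0502] pin [ 0.4993 -0.3649]
vial top [0.4994 0.3046]
vial top [0.4064 0.3264]
vial top [0.3906 0.1985]
vial side [0.3926 0.2041]
vial side [0.5004 0.3085]
vial side [0.4088 0.3313]
blue [0.4518 0.3896] pin side [ 0.50042173 -0.35080495] lug side [ 0.47683629 -0.176116  ] knob side [ 0.53217878 -0.04441805] hinge [0.44391169 0.09150787]
```

move_arm(
  commands=[0,0,0,0,0,0.1675,1,0,0,0,0,0,0.1675,1,0,0,0,0,0,0.1675,1,0,0,0,0,0,0.1675,1,0,0,0,0,0,0.1675,1,0,0,0,0,0,0.1675,1,0,0,0,0,0,0.1675,1,0,0,0,0,0,0,0.6],
  force=25,
)

```text
time_s: 1.1
position: [0.1342, 0.4815, 0.3037]
ee_rot: [180.0, 0.0, 7.3]
wrist_force: [0.1, 1.0, 0.6]
finger_gap: 0.0699
```

```bash
cat >> h.py <<'E'
from scipy.spatial.transform import Rotation as Ro
def to(x,y,z,start=None,yaw=None):
    "shift in tool axes, cm, from measured pose to TCP x,y,z"
    s=sensors.read_state(); R=Ro.from_euler('xyz',s['ee_rot'],degrees=True).as_matrix()
    p=s['position'] if start is None else np.array(start)
    t=100*R.T@(np.array([x,y,z])-p); print("shift cm",t.round(2),"rows",np.ceil(np.abs(t).max()/6.0)); return t
def st():
    s=sensors.read_state(); print("t",round(s['time_s'],2),"p",s['position'].round(4),"rpy",s['ee_rot'].round(2),"F",s['wrist_force'].round(2),"gap",round(s['finger_gap'],4))
E
python3 - <<'E'
from h import *
st(); to(.532,-.0505,.21)
E
```

```text
t 1.1 p [0.1342 0.4815 0.3037] rpy [1.7997e+02 1.0000e-02 7.3000e+00] F [0.13 1.01 0.58] gap 0.0699
shift cm [32.7  57.82  9.39] rows 10.0
```

move_arm(
  commands=[2.725,4.818,0,0,0,0,0.6,2.725,4.818,0,0,0,0,0.6,2.725,4.818,0,0,0,0,0.6,2.725,4.818,0,0,0,0,0.6,2.725,4.818,0,0,0,0,0.6,2.725,4.818,0,0,0,0,0.6,2.725,4.818,0,0,0,0,0.6,2.725,4.818,0,0,0,0,0.6,2.725,4.818,1,0,0,0,0.6,2.725,4.818,2,0,0,0,0.6,2.725,4.818,2,0,0,0,0.6,2.725,4.818,2.4,0,0,0,0.6,0,0,0,0,0,0,0.6,0,0,0,0,0,0,0.6],
)

```text
time_s: 2.85
position: [0.5313, -0.0506, 0.2298]
ee_rot: [-180.0, 0.0, 7.4]
wrist_force: [0.3, -0.0, -0.6]
finger_gap: 0.051
```

Run:
```python
from h import *
st(); d=snap("wrist","w1"); t=snap("top","t1")
print(d["fx"],d["cx"],d["cy"],d["world_from_camera"].round(3).tolist())
s=snap("side","s1")
cv2.imwrite("pics/m1.png",np.vstack([np.hstack([d["img"],t["img"]]) ])[:,:,::-1][:,:,:] if 0 else cv2.resize(np.hstack([d["img"],t["img"]])[:,:,::-1],(800,300)))
```

```text
t 2.85 p [ 0.5313 -0.0506  0.2298] rpy [-1.7998e+02  4.0000e-02  7.3800e+00] F [ 0.28 -0.01 -0.59] gap 0.051
325.19226210127806 280.3612512344236 208.2092798394434 [[0.992, 0.122, 0.04, 0.521], [0.129, -0.942, -0.309, 0.029], [0.0, 0.312, -0.95, 0.3], [0.0, 0.0, 0.0, 1.0]]
```

View pics/m1.png

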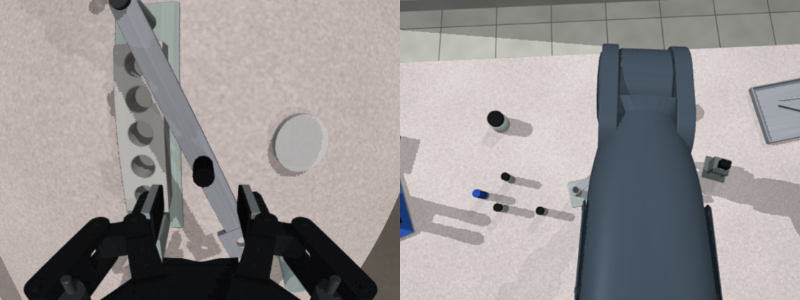

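Run:
```python
from h import *
d=load("w1")
im=d["img"].astype(int).sum(2)
# enlarged crop around the knob as threshold blob: top disc
m=(im[190:275,255:315]<75).astype(np.uint8); n,l,s,c=cv2.connectedComponentsWithStats(m); print(s.tolist(),(c+[255,190]).round(1).tolist())
for p in [(284,225),(284,227)]: print(atz(d,*p,.134,True))
print("pred",proj(d,[.532,-.0505,.134],True),"hinge@104",atz(d,121/.714,5/.714,.115,True))
```

```text
[[0, 0, 60, 85, 4098], [15, 29, 30, 43, 1002]] [[284.5, 230.1], [284.3, 239.9]]
[ 0.53143759 -0.03385229  0.134     ]
[ 0.53159329 -0.03501681  0.134     ]
pred [281.07546363 252.31218231] hinge@104 [0.44941224 0.08285457 0.115     ]
```

The top view shows no further vials, so there are three. In the wrist view the knob's top is at about (284,251), within 2 mm of the prediction. I'll descend and pinch it.

move_arm(
  commands=[0.2,0,1.2,0,0,0,0.6,0,0,1.2,0,0,0,0.6,0,0,1.2,0,0,0,0.6,0,0,1.0,0,0,0,0.6,0,0,0,0,0,0,0.1,0,0,0,0,0,0,0.1,0,0,0,0,0,0,0.1,0,0,0,0,0,0,0.1],
  force=20,
)

```text
time_s: 4.0
position: [0.5337, -0.0504, 0.1841]
ee_rot: [180.0, -0.0, 7.2]
wrist_force: [-0.1, -0.6, 0.4]
finger_gap: 0.0169
```

Run:
```python
from h import *
st()
s=sensors.read_state(); H=np.array([.444,.0876]); p=s['position'][:2]; v=p-H; print("r",np.linalg.norm(v)); a0=np.arctan2(v[1],v[0])
R=Ro.from_euler('xyz',s['ee_rot'],degrees=True).as_matrix()[:2,:2]
a1=np.radians(-82.7)+1.48; N=16; r=np.linspace(np.linalg.norm(v),.165,N+1)
q=np.array([H+r[i]*np.array([np.cos(a),np.sin(a)]) for i,a in enumerate(np.linspace(a0,a1,N+1))])
print((100*(np.diff(q,axis=0))@R).round(2).tolist(),q[-1])
```

```text
t 4.0 p [ 0.5337 -0.0504  0.1841] rpy [ 1.80e+02 -2.00e-02  7.25e+00] F [-0.05 -0.6   0.41] gap 0.0169
r 0.1645989295472907
[[0.94, -0.49], [0.91, -0.55], [0.87, -0.61], [0.83, -0.66], [0.79, -0.71], [0.74, -0.76], [0.69, -0.81], [0.63, -0.85], [0.58, -0.89], [0.52, -0.93], [0.46, -0.96], [0.4, -0.99], [0.33, -1.01], [0.27, -1.03], [0.2, -1.04], [0.13, -1.06]] [0.60888942 0.09363975]
```

move_arm(
  commands=[0.94,-0.49,0,0,0,0,0.1,0.91,-0.55,0,0,0,0,0.1,0.87,-0.61,0,0,0,0,0.1,0.83,-0.66,0,0,0,0,0.1,0.79,-0.71,0,0,0,0,0.1,0.74,-0.76,0,0,0,0,0.1,0.69,-0.81,0,0,0,0,0.1,0.63,-0.85,0,0,0,0,0.1,0.58,-0.89,0,0,0,0,0.1,0.52,-0.93,0,0,0,0,0.1,0.46,-0.96,0,0,0,0,0.1,0.4,-0.99,0,0,0,0,0.1,0.33,-1.01,0,0,0,0,0.1,0.27,-1.03,0,0,0,0,0.1,0.2,-1.04,0,0,0,0,0.1,0.13,-1.06,0,0,0,0,0.1,0,0,0,0,0,0,0.1,0,0,0,0,0,0,0.6,0,0,0,0,0,0,0.6,0,0,0,0,0,0,0.6],
)

```text
time_s: 6.5
position: [0.6089, 0.0935, 0.184]
ee_rot: [-180.0, -0.0, 7.2]
wrist_force: [-1.3, 1.2, -0.3]
finger_gap: 0.0513
```

Run:
```python
from h import *
st(); s=sensors.read_state()['position']; to(s[0],s[1],.25); to(.499,.3045,.25)
```

```text
t 6.5 p [0.6089 0.0935 0.184 ] rpy [-1.80e+02 -1.00e-02  7.22e+00] F [-1.31  1.2  -0.28] gap 0.0513
shift cm [ 0.  -0.  -6.6] rows 2.0
shift cm [ -8.25 -22.32  -6.6 ] rows 4.0
```

move_arm(
  commands=[0,0,-3.3,0,0,0,0.6,0,0,-3.3,0,0,0,0.6,-1.65,-4.46,0,0,0,0,0.6,-1.65,-4.46,0,0,0,0,0.6,-1.65,-4.46,0,0,0,0,0.6,-1.65,-4.46,0,0,0,0,0.6,-1.65,-4.46,0,0,0,0,0.6,0,0,0,0,0,0,0.6],
)

```text
time_s: 7.5
position: [0.4975, 0.3069, 0.25]
ee_rot: [-180.0, 0.0, 7.4]
wrist_force: [0.8, -0.7, 0.1]
finger_gap: 0.0515
```

Run:
```python
from h import *
st(); w=snap("wrist","w2"); t=snap("top","t2")
a=w["img"][:,:,::-1]; b=t["img"][:,:,::-1]
cv2.imwrite("pics/m2.png",np.hstack([a[60:420,130:480],cv2.resize(b[150:330,50:275],(450,360),interpolation=cv2.INTER_CUBIC)]))
print("jar",atz(t,(190)/1.42,237/1.42,.075))
for p in [(.4994,.3046),(.4064,.3264),(.3906,.1985)]: print(proj(w,[*p,.08],True),proj(w,[*p,0],True))
```

```text
t 7.5 p [0.4975 0.3069 0.25  ] rpy [-179.97    0.      7.44] F [ 0.79 -0.73  0.1 ] gap 0.0515
jar [0.68730536 0.34003936 0.075     ]
[281.78879979 213.56228087] [281.38418962 187.79138555]
[167.66996344 172.71707365] [193.35176525 156.27719776]
[152.83232661 304.24103068] [175.82717939 265.27018724]
```

View pics/m2.png

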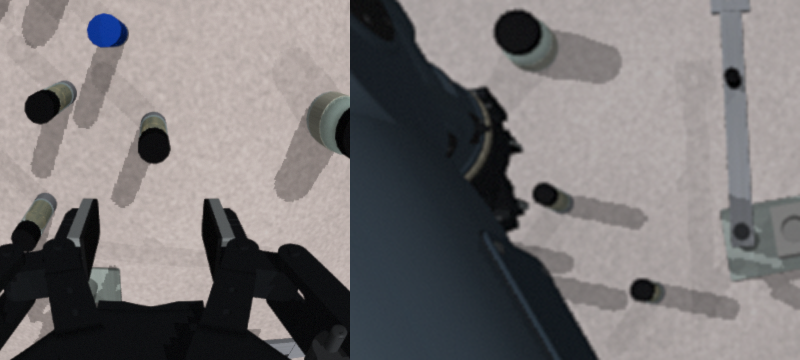

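Wrist crop plus offset: vial A's cap is at (284,206) and B's at (172,166). Both sit about 4–7 px off the top-camera prediction. I'll compare the wells the same way in w1.

Run:
```python
from h import *
w=load("w2"); d=load("w1")
for p in [(284,206),(172,166),(158,298)]: print("vial w",atz(w,*p,.08,True)[:2].round(4))
for p in [(134,63),(139,99),(141,133),(143,166)]: print("well w",atz(d,p[0]*1.4,p[1]*1.4,.05,True)[:2].round(4))
im=cv2.cvtColor(d["img"],cv2.COLOR_RGB2BGR)[40:260,130:300]
cv2.imwrite("pics/c2.png",cv2.resize(im,None,fx=2.7,fy=2.7,interpolation=cv2.INTER_CUBIC))
```

```text
vial w [0.5003 0.311 ]
vial w [0.4098 0.3321]
vial w [0.3964 0.2071]
well w [0.4482 0.0356]
well w [ 0.4577 -0.0036]
well w [ 0.4628 -0.0419]
well w [ 0.4672 -0.082 ]
```

View pics/c2.png

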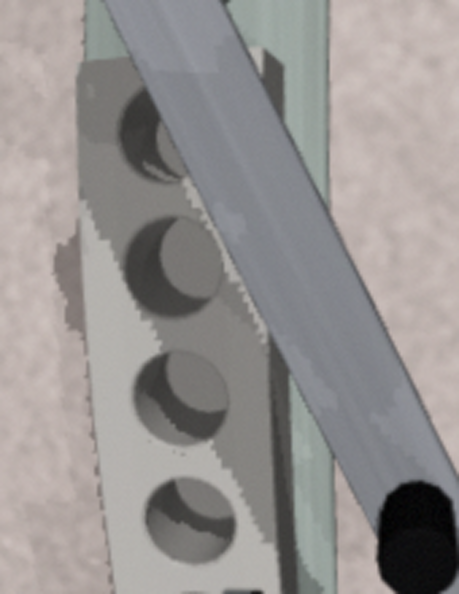

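Run:
```python
from h import *
to(.500,.309,.12)
```

```text
shift cm [ 0.17 -0.42 13.  ] rows 3.0
```

move_arm(
  commands=[0.17,-0.4,3,0,0,0,0.6,0,0,4,0,0,0,0.6,0,0,3,0,0,0,0.6,0,0,2,0,0,0,0.6,0,0,1,0,0,0,0.6,0,0,0,0,0,0,0.2,0,0,0,0,0,0,0.2,0,0,0,0,0,0,0.2,0,0,0,0,0,0,0.2,0,0,0,0,0,0,0.2],
  force=30,
)

```text
time_s: 8.85
position: [0.5004, 0.309, 0.1205]
ee_rot: [-180.0, -0.1, 7.3]
wrist_force: [-1.0, -1.2, 5.5]
finger_gap: 0.025
```

Run:
```python
from h import *
st(); s=sensors.read_state()['position']; to(.4715,-.1215,.21,start=[s[0],s[1],.21])
```

```text
t 8.85 p [0.5004 0.309  0.1205] rpy [-1.7998e+02 -6.0000e-02  7.2500e+00] F [-0.96 -1.18  5.51] gap 0.025
shift cm [-8.300e+00  4.234e+01 -2.000e-02] rows 8.0
```

move_arm(
  commands=[0,0,-3,0,0,0,0.2,0,0,-5,0,0,0,0.2,0,0,-5,0,0,0,0.2,0,0,-3,0,0,0,0.2,-0.83,4.23,0,0,0,0,0.2,-0.83,4.23,0,0,0,0,0.2,-0.83,4.23,0,0,0,0,0.2,-0.83,4.23,0,0,0,0,0.2,-0.83,4.23,0,0,0,0,0.2,-0.83,4.23,0,0,0,0,0.2,-0.83,4.23,0,0,0,0,0.2,-0.83,4.23,0,0,0,0,0.2,-0.83,4.23,0,0,0,0,0.2,-0.83,4.23,0,0,0,0,0.2,0,0,5,0,0,0,0.2,0,0,3,0,0,0,0.2,0,0,0,0,0,0,0.2,0,0,0,0,0,0,0.2],
)

```text
time_s: 11.1
position: [0.4716, -0.1214, 0.2012]
ee_rot: [180.0, -0.1, 7.3]
wrist_force: [0.8, -0.2, -0.7]
finger_gap: 0.0254
```

Run:
```python
from h import *
st(); w=snap("wrist","w3",crop=(150,60,410,300),scale=2.5); t=snap("top","t3")
```

```text
t 11.1 p [ 0.4716 -0.1214  0.2012] rpy [ 1.7997e+02 -7.0000e-02  7.2600e+00] F [ 0.76 -0.15 -0.73] gap 0.0254
```

View pics/w3.png

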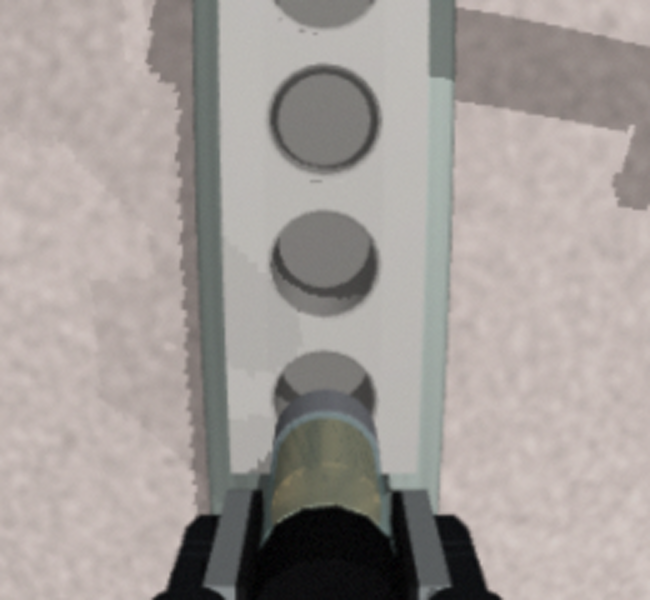

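The wrist crop shows well 2 at (325,119) and well 1 at (324.5,263). Well 0's far edge is at (325,350), and the far edge of the held vial's foot is at (326,390).

```bash
cat >> h.py <<'E'
def rel(name,pts,crop=(150,60),sc=2.5):
    "pts: (u,v,z) in crop; prints position in tool axes (cm) from TCP at picture time"
    d=load(name); s=sensors.read_state(); R=Ro.from_euler('xyz',s['ee_rot'],degrees=True).as_matrix()
    for u,v,z in pts: print((u,v,z),(100*R.T@(atz(d,crop[0]+u/sc,crop[1]+v/sc,z,True)-s['position'])).round(2))
E
python3 - <<'E'
from h import *
rel("w3",[(325,119,.05),(325,65,.05),(325,173,.05),(324.5,263,.05),(324.5,210,.05),(324.5,316,.05),(325,350,.05),(326,390,.081),(277,440,.081),(377,440,.081)])
E
```

```text
(325, 119, 0.05) [-0.02 -7.9  15.13]
(325, 65, 0.05) [-0.02 -9.37 15.13]
(325, 173, 0.05) [-0.02 -6.43 15.13]
(324.5, 263, 0.05) [-0.03 -3.93 15.14]
(324.5, 210, 0.05) [-0.03 -5.41 15.13]
(324.5, 316, 0.05) [-0.03 -2.42 15.14]
(325, 350, 0.05) [-0.02 -1.42 15.14]
(326, 390, 0.081) [ 1.000e-02 -1.320e+00  1.204e+01]
(277, 440, 0.081) [-1.24  0.03 12.04]
(377, 440, 0.081) [ 1.31  0.03 12.04]
```

move_arm(
  commands=[-0.04,0.07,0,0,0,0,0.2,0,0,1.5,0,0,0,0.2,0,0,1.0,0,0,0,0.2,0,0,0.5,0,0,0,0.2,0,0,0.5,0,0,0,0.2,0,0,0.5,0,0,0,0.2],
)

```text
time_s: 11.95
position: [0.4709, -0.1221, 0.1596]
ee_rot: [-180.0, -0.0, 7.2]
wrist_force: [-0.5, 0.1, -0.2]
finger_gap: 0.0247
```

move_arm(
  commands=[0,0,0.8,0,0,0,0.2,0,0,0.8,0,0,0,0.2,0,0,0.8,0,0,0,0.2,0,0,0.4,0,0,0,0.2,0,0,0,0,0,0,0.2,0,0,0,0,0,0,0.2],
)

```text
time_s: 12.7
position: [0.4709, -0.1221, 0.1321]
ee_rot: [180.0, -0.0, 7.2]
wrist_force: [-0.0, 0.1, -1.4]
finger_gap: 0.0251
```

move_arm(
  commands=[0,0,0,0,0,0,0.6,0,0,0,0,0,0,0.6,0,0,0,0,0,0,0.6,0,0,-3,0,0,0,0.6,0,0,-5,0,0,0,0.6,0,0,-4,0,0,0,0.6],
)

```text
time_s: 13.45
position: [0.4708, -0.1221, 0.2538]
ee_rot: [180.0, -0.0, 7.2]
wrist_force: [0.8, -0.8, -0.6]
finger_gap: 0.0513
```

Run:
```python
from h import *
st(); to(.409,.331,.25)
```

```text
t 13.45 p [ 0.4708 -0.1221  0.2538] rpy [ 1.7998e+02 -4.0000e-02  7.2500e+00] F [ 0.77 -0.79 -0.63] gap 0.0513
shift cm [ -0.41 -45.73   0.36] rows 8.0
```

move_arm(
  commands=[-0.04,-4.57,0,0,0,0,0.6,-0.04,-4.57,0,0,0,0,0.6,-0.04,-4.57,0,0,0,0,0.6,-0.04,-4.57,0,0,0,0,0.6,-0.04,-4.57,0,0,0,0,0.6,-0.04,-4.57,0,0,0,0,0.6,-0.04,-4.57,0,0,0,0,0.6,-0.04,-4.57,0,0,0,0,0.6,-0.04,-4.57,0,0,0,0,0.6,-0.04,-4.57,0.3,0,0,0,0.6,0,0,0,0,0,0,0.6,0,0,0,0,0,0,0.6],
)

```text
time_s: 14.95
position: [0.4091, 0.3305, 0.2488]
ee_rot: [180.0, 0.0, 7.3]
wrist_force: [-0.0, -0.7, 0.4]
finger_gap: 0.0517
```

```bash
cat >> h.py <<'E'
def caps(name):
    d=load(name); m=(d["img"].max(2)<40).astype(np.uint8); n,l,s,c=cv2.connectedComponentsWithStats(m)
    p0=sensors.read_state()
    for i in range(1,n):
        if 150<s[i][4]<2500:
            x,y,w,h,a=s[i]
            print("blob",s[i].tolist(),"c",c[i].round(1),"z.08:",atz(d,*c[i],.08,True)[:2].round(4))
E
python3 - <<'E'
from h import *
st(); snap("wrist","w4"); caps("w4"); caps("w2")
E
```

```text
t 14.95 p [0.4091 0.3305 0.2488] rpy [1.7998e+02 1.0000e-02 7.2700e+00] F [-0.02 -0.75  0.36] gap 0.0517
blob [262, 190, 31, 36, 890] c [277.  207.4] z.08: [0.4066 0.333 ]
blob [522, 201, 38, 48, 1417] c [541.3 224.6] z.08: [0.6755 0.3489]
blob [231, 314, 27, 30, 646] c [244.2 329. ] z.08: [0.3907 0.2106]
blob [155, 150, 35, 34, 873] c [172.2 166.1] z.08: [0.4099 0.3321]
blob [465, 165, 50, 56, 2142] c [489.7 192.5] z.08: [0.6807 0.3475]
blob [268, 188, 32, 35, 881] c [283.3 205.1] z.08: [0.4996 0.3117]
blob [31, 319, 17, 53, 181] c [ 40.5 343.1] z.08: [0.2199 0.0913]
blob [0, 320, 24, 60, 859] c [  9.4 349. ] z.08: [0.1428 0.0499]
```

move_arm(
  commands=[-0.15,0,3,0,0,0,0.6,0,0,4,0,0,0,0.6,0,0,3,0,0,0,0.6,0,0,2,0,0,0,0.6,0,0,0.88,0,0,0,0.6,0,0,0,0,0,0,0.2,0,0,0,0,0,0,0.2,0,0,0,0,0,0,0.2,0,0,0,0,0,0,0.2,0,0,0,0,0,0,0.2],
)

```text
time_s: 16.25
position: [0.408, 0.3309, 0.1208]
ee_rot: [-180.0, -0.1, 7.3]
wrist_force: [-0.4, -1.2, 7.0]
finger_gap: 0.0253
```

Run:
```python
from h import *
st(); s=sensors.read_state()['position']
yd=np.array([-np.sin(np.radians(7.3)),np.cos(np.radians(7.3))]); w0=np.array([.4709,-.1221]); w1=w0+.04*yd; print("w1",w1,"w2",w0+.08*yd); to(*w1,.28,start=[s[0],s[1],.28])
```

```text
t 16.25 p [0.408  0.3309 0.1208] rpy [-1.7997e+02 -6.0000e-02  7.2500e+00] F [-0.4  -1.18  7.  ] gap 0.0253
w1 [ 0.46581742 -0.08242422] w2 [ 0.46073483 -0.04274844]
shift cm [ 5.200e-01  4.173e+01 -2.000e-02] rows 7.0
```

move_arm(
  commands=[0,0,-3,0,0,0,0.2,0,0,-5,0,0,0,0.2,0,0,-5,0,0,0,0.2,0,0,-3,0,0,0,0.2,0.05,4.17,0,0,0,0,0.2,0.05,4.17,0,0,0,0,0.2,0.05,4.17,0,0,0,0,0.2,0.05,4.17,0,0,0,0,0.2,0.05,4.17,0,0,0,0,0.2,0.05,4.17,0,0,0,0,0.2,0.05,4.17,0,0,0,0,0.2,0.05,4.17,0,0,0,0,0.2,0.05,4.17,0,0,0,0,0.2,0.07,4.17,0,0,0,0,0.2,0,0,5,0,0,0,0.2,0,0,3,0,0,0,0.2,0,0,0,0,0,0,0.2,0,0,0,0,0,0,0.2],
)

```text
time_s: 18.5
position: [0.466, -0.0824, 0.2014]
ee_rot: [180.0, -0.1, 7.3]
wrist_force: [1.3, -0.6, -0.1]
finger_gap: 0.0252
```

Run:
```python
from h import *
st(); w=snap("wrist","w5",crop=(150,60,410,300),scale=2.5)
```

```text
t 18.5 p [ 0.466  -0.0824  0.2014] rpy [ 1.7998e+02 -7.0000e-02  7.2600e+00] F [ 1.31 -0.61 -0.12] gap 0.0252
```

View pics/w5.png

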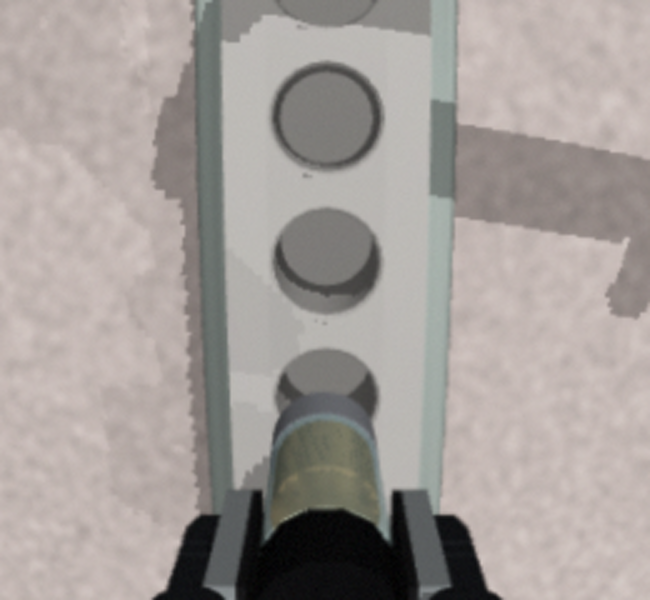

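Well 3 is at (327,117), well 2 at (327,261), and the target's far edge is at row 348. The vial foot's edge is at (325,393), so the correction is about (+0.02, -0.05) cm.

move_arm(
  commands=[0.02,-0.05,0,0,0,0,0.2,0,0,1.5,0,0,0,0.2,0,0,1.0,0,0,0,0.2,0,0,0.5,0,0,0,0.2,0,0,0.5,0,0,0,0.2,0,0,0.5,0,0,0,0.2,0,0,0,0,0,0,0.2],
)

```text
time_s: 19.42
position: [0.4654, -0.0819, 0.1598]
ee_rot: [-180.0, 0.0, 7.2]
wrist_force: [0.3, 0.1, -0.8]
finger_gap: 0.0251
```

move_arm(
  commands=[0,0,0.8,0,0,0,0.2,0,0,0.8,0,0,0,0.2,0,0,0.8,0,0,0,0.2,0,0,0.4,0,0,0,0.2,0,0,0,0,0,0,0.2,0,0,0,0,0,0,0.2],
)

```text
time_s: 20.18
position: [0.4657, -0.082, 0.1323]
ee_rot: [180.0, -0.0, 7.2]
wrist_force: [0.8, 0.6, -0.4]
finger_gap: 0.0251
```

move_arm(
  commands=[0,0,0,0,0,0,0.6,0,0,0,0,0,0,0.6,0,0,0,0,0,0,0.6,0,0,-3,0,0,0,0.6,0,0,-5,0,0,0,0.6,0,0,-4,0,0,0,0.6],
)

```text
time_s: 20.92
position: [0.4656, -0.082, 0.254]
ee_rot: [180.0, -0.0, 7.2]
wrist_force: [0.8, -0.7, -0.8]
finger_gap: 0.0514
```

Run:
```python
from h import *
st(); to(.392,.204,.25)
```

```text
t 20.93 p [ 0.4656 -0.082   0.254 ] rpy [ 1.7998e+02 -5.0000e-02  7.2500e+00] F [ 0.76 -0.74 -0.77] gap 0.0514
shift cm [ -3.69 -29.3    0.38] rows 5.0
```

move_arm(
  commands=[-0.53,-4.19,0,0,0,0,0.6,-0.53,-4.19,0,0,0,0,0.6,-0.53,-4.19,0,0,0,0,0.6,-0.53,-4.19,0,0,0,0,0.6,-0.53,-4.19,0,0,0,0,0.6,-0.53,-4.19,0,0,0,0,0.6,-0.53,-4.19,0.4,0,0,0,0.6,0,0,0,0,0,0,0.6,0,0,0,0,0,0,0.6],
)

```text
time_s: 22.05
position: [0.3918, 0.2041, 0.2481]
ee_rot: [180.0, 0.0, 7.3]
wrist_force: [-0.1, -0.7, 0.4]
finger_gap: 0.0514
```

Run:
```python
from h import *
st(); snap("wrist","w6"); caps("w6"); t=snap("top","t6");
```

```text
t 22.05 p [0.3918 0.2041 0.2481] rpy [179.98   0.     7.28] F [-0.11 -0.67  0.45] gap 0.0514
blob [262, 192, 32, 36, 903] c [277.7 209.5] z.08: [0.3901 0.2052]
blob [63, 265, 22, 83, 322] c [ 76.4 303.6] z.08: [0.1941 0.0756]
```

move_arm(
  commands=[-0.08,0.12,3,0,0,0,0.6,0,0,4,0,0,0,0.6,0,0,3,0,0,0,0.6,0,0,2,0,0,0,0.6,0,0,0.77,0,0,0,0.6,0,0,0,0,0,0,0.2,0,0,0,0,0,0,0.2,0,0,0,0,0,0,0.2,0,0,0,0,0,0,0.2,0,0,0,0,0,0,0.2],
)

```text
time_s: 23.4
position: [0.3915, 0.2033, 0.121]
ee_rot: [-180.0, -0.1, 7.3]
wrist_force: [-0.9, -0.8, 6.5]
finger_gap: 0.025
```

Run:
```python
from h import *
st(); s=sensors.read_state()['position']
to(.4606,-.0425,.28,start=[s[0],s[1],.28])
```

```text
t 23.4 p [0.3915 0.2033 0.121 ] rpy [-1.7998e+02 -7.0000e-02  7.2500e+00] F [-0.87 -0.77  6.46] gap 0.025
shift cm [ 3.75 25.25 -0.  ] rows 5.0
```

move_arm(
  commands=[0,0,-3,0,0,0,0.2,0,0,-5,0,0,0,0.2,0,0,-5,0,0,0,0.2,0,0,-3,0,0,0,0.2,0.625,4.21,0,0,0,0,0.2,0.625,4.21,0,0,0,0,0.2,0.625,4.21,0,0,0,0,0.2,0.625,4.21,0,0,0,0,0.2,0.625,4.21,0,0,0,0,0.2,0.625,4.2,0,0,0,0,0.2,0,0,5,0,0,0,0.2,0,0,3,0,0,0,0.2,0,0,0,0,0,0,0.2,0,0,0,0,0,0,0.2],
)

```text
time_s: 25.15
position: [0.4607, -0.0426, 0.2017]
ee_rot: [180.0, -0.1, 7.3]
wrist_force: [0.7, 0.1, -0.5]
finger_gap: 0.0252
```

Run:
```python
from h import *
st(); w=snap("wrist","w7",crop=(150,60,410,300),scale=2.5)
```

```text
t 25.15 p [ 0.4607 -0.0426  0.2017] rpy [ 1.7998e+02 -7.0000e-02  7.2600e+00] F [ 0.66  0.13 -0.52] gap 0.0252
```

View pics/w7.png

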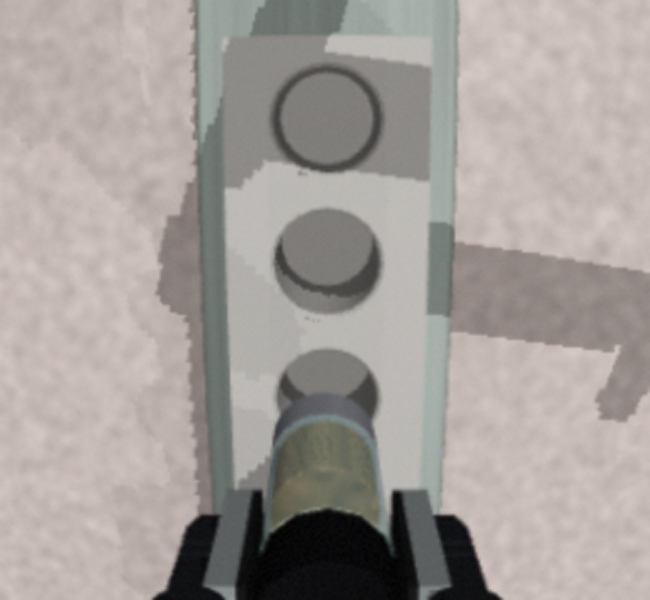

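The picture is almost identical to the last one: target edge (328,348), vial foot edge (325,394). Applying the same correction with slightly more x.

move_arm(
  commands=[0.04,-0.05,0,0,0,0,0.2,0,0,1.5,0,0,0,0.2,0,0,1.0,0,0,0,0.2,0,0,0.5,0,0,0,0.2,0,0,0.5,0,0,0,0.2,0,0,0.5,0,0,0,0.2,0,0,0,0,0,0,0.2],
)

```text
time_s: 26.08
position: [0.4604, -0.0422, 0.1602]
ee_rot: [-180.0, 0.0, 7.2]
wrist_force: [-0.4, -0.7, -0.6]
finger_gap: 0.0255
```

move_arm(
  commands=[0,0,0.8,0,0,0,0.2,0,0,0.8,0,0,0,0.2,0,0,0.8,0,0,0,0.2,0,0,0.45,0,0,0,0.2,0,0,0,0,0,0,0.2,0,0,0,0,0,0,0.2,0,0,0,0,0,0,0.6,0,0,0,0,0,0,0.6,0,0,0,0,0,0,0.6,0,0,-3,0,0,0,0.6,0,0,-5,0,0,0,0.6,0,0,-4,0,0,0,0.6,0,0,-3,0,0,0,0.6],
)

```text
time_s: 27.7
position: [0.4607, -0.0422, 0.2838]
ee_rot: [180.0, -0.1, 7.2]
wrist_force: [0.1, -0.2, -0.1]
finger_gap: 0.0511
```

Run:
```python
from h import *
st(); to(.605,.09,.25); to(.43,.20,.30)
```

```text
t 27.7 p [ 0.4607 -0.0422  0.2838] rpy [ 1.7998e+02 -9.0000e-02  7.2500e+00] F [ 0.09 -0.19 -0.14] gap 0.0511
shift cm [ 15.98 -11.29   3.4 ] rows 3.0
shift cm [ 1.000e-02 -2.441e+01 -1.630e+00] rows 5.0
```

move_arm(
  commands=[3.28,-2.33,0,0,0,0,0.6,3.28,-2.33,0,0,0,0,0.6,3.28,-2.33,0,0,0,0,0.6,3.28,-2.33,0,0,0,0,0.6,3.28,-2.33,0,0,0,0,0.6,0,0,0,0,0,0,0.6],
)

```text
time_s: 28.45
position: [0.6096, 0.0958, 0.2808]
ee_rot: [-180.0, 0.0, 7.4]
wrist_force: [-0.3, -1.0, -0.7]
finger_gap: 0.0512
```

Run:
```python
from h import *
st(); a=snap("side","s8")["img"]; b=snap("wrist","w8")["img"]
cv2.imwrite("pics/m8.png",np.hstack([cv2.resize(a[130:410,190:390],None,fx=1.8,fy=1.8,interpolation=cv2.INTER_CUBIC),cv2.resize(b[:,60:500],(440,504))])[:,:,::-1])
```

```text
t 28.45 p [0.6096 0.0958 0.2808] rpy [-1.7999e+02  5.0000e-02  7.3500e+00] F [-0.29 -1.02 -0.74] gap 0.0512
```

View pics/m8.png

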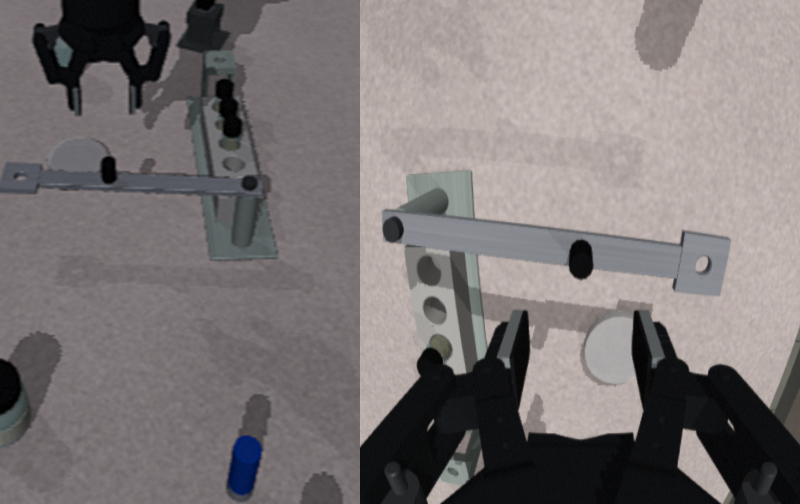

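The side view shows three vials in wells 0–2 and only the blue one left on the bench. The keeper is open and its knob is below the gripper. I'll pinch it and compute the closing arc.

move_arm(
  commands=[-0.1,0.25,3,0,0,0,0.6,0,0,3,0,0,0,0.6,0,0,2,0,0,0,0.6,0,0,1.65,0,0,0,0.6,0,0,0,0,0,0,0.1,0,0,0,0,0,0,0.1,0,0,0,0,0,0,0.1,0,0,0,0,0,0,0.1],
)

```text
time_s: 29.55
position: [0.609, 0.0913, 0.1868]
ee_rot: [180.0, -0.2, 7.2]
wrist_force: [7.1, -0.0, -4.0]
finger_gap: 0.0166
```

Run:
```python
from h import *
st()
s=sensors.read_state(); H=np.array([.4435,.0917]); p=s['position'][:2]; v=p-H; print("r",np.linalg.norm(v)); a0=np.arctan2(v[1],v[0])
R=Ro.from_euler('xyz',s['ee_rot'],degrees=True).as_matrix()[:2,:2]
a1=np.radians(-83.5); N=19; r=np.linspace(np.linalg.norm(v),.165,N+1)
q=np.array([H+r[i]*np.array([np.cos(a),np.sin(a)]) for i,a in enumerate(np.linspace(a0,a1,N+1))])
print(*[f"{a:.2f}, {b:.2f}, 0, 0, 0, 0, 0.1," for a,b in 100*(np.diff(q,axis=0))@R],q[-1])
```

```text
t 29.55 p [0.609  0.0913 0.1868] rpy [179.98  -0.2    7.23] F [ 7.14 -0.05 -4.05] gap 0.0166
r 0.16549588578215416
-0.21, 1.25, 0, 0, 0, 0, 0.1, -0.31, 1.23, 0, 0, 0, 0, 0.1, -0.40, 1.20, 0, 0, 0, 0, 0.1, -0.49, 1.17, 0, 0, 0, 0, 0.1, -0.58, 1.13, 0, 0, 0, 0, 0.1, -0.66, 1.08, 0, 0, 0, 0, 0.1, -0.74, 1.02, 0, 0, 0, 0, 0.1, -0.82, 0.96, 0, 0, 0, 0, 0.1, -0.89, 0.90, 0, 0, 0, 0, 0.1, -0.96, 0.83, 0, 0, 0, 0, 0.1, -1.02, 0.75, 0, 0, 0, 0, 0.1, -1.07, 0.67, 0, 0, 0, 0, 0.1, -1.12, 0.59, 0, 0, 0, 0, 0.1, -1.16, 0.50, 0, 0, 0, 0, 0.1, -1.20, 0.41, 0, 0, 0, 0, 0.1, -1.22, 0.32, 0, 0, 0, 0, 0.1, -1.24, 0.22, 0, 0, 0, 0, 0.1, -1.26, 0.13, 0, 0, 0, 0, 0.1, -1.26, 0.03, 0, 0, 0, 0, 0.1, [ 0.46217853 -0.07223936]
```

move_arm(
  commands=[-0.21,1.25,0,0,0,0,0.1,-0.31,1.23,0,0,0,0,0.1,-0.4,1.2,0,0,0,0,0.1,-0.49,1.17,0,0,0,0,0.1,-0.58,1.13,0,0,0,0,0.1,-0.66,1.08,0,0,0,0,0.1,-0.74,1.02,0,0,0,0,0.1,-0.82,0.96,0,0,0,0,0.1,-0.89,0.9,0,0,0,0,0.1,-0.96,0.83,0,0,0,0,0.1,-1.02,0.75,0,0,0,0,0.1,-1.07,0.67,0,0,0,0,0.1,-1.12,0.59,0,0,0,0,0.1,-1.16,0.5,0,0,0,0,0.1,-1.2,0.41,0,0,0,0,0.1,-1.22,0.32,0,0,0,0,0.1,-1.24,0.22,0,0,0,0,0.1,-1.26,0.13,0,0,0,0,0.1,-1.26,0.03,0,0,0,0,0.1,0,0,0,0,0,0,0.1],
)

```text
time_s: 32.05
position: [0.464, -0.0727, 0.1883]
ee_rot: [179.9, -0.5, 7.2]
wrist_force: [11.7, -0.3, 8.5]
finger_gap: 0.0163
```

Run:
```python
from h import *
st(); d=snap("wrist","w9"); to(.4635,-.0722,.187)
```

```text
t 32.05 p [ 0.464  -0.0727  0.1883] rpy [179.9   -0.5    7.23] F [11.66 -0.29  8.48] gap 0.0163
shift cm [-0.05 -0.05  0.13] rows 1.0
```

move_arm(
  commands=[0,0,0,0,0,0,0.6,0,0,0,0,0,0,0.6,0,0,0,0,0,0,0.6,0,0,-3,0,0,0,0.6,0,0,-4,0,0,0,0.6,0,0,-2,0,0,0,0.6,0,4.13,0,0,0,0,0.6,0,4.13,0,0,0,0,0.6,0,4.13,0,0,0,0,0.6,0,4.13,0,0,0,0,0.6,0,4.13,0,0,0,0,0.6,0,4.13,0,0,0,0,0.6,0,4.13,0,0,0,0,0.6,0,0,0,0,0,0,0.6],
)

```text
time_s: 33.85
position: [0.4973, -0.3613, 0.2744]
ee_rot: [-180.0, 0.1, 7.1]
wrist_force: [0.9, 0.6, -0.9]
finger_gap: 0.0515
```

Run:
```python
from h import *
st(); b=snap("wrist","w10")["img"]; t=snap("top","t10")["img"]
cv2.imwrite("pics/m10.png",np.hstack([cv2.resize(b[60:300,200:400],(440,528),interpolation=cv2.INTER_CUBIC),cv2.resize(t[180:300,230:310],(352,528),interpolation=cv2.INTER_CUBIC)])[:,:,::-1])
```

```text
t 33.85 p [ 0.4973 -0.3613  0.2744] rpy [-1.7997e+02  6.0000e-02  7.1100e+00] F [ 0.89  0.62 -0.93] gap 0.0515
```

View pics/m10.png

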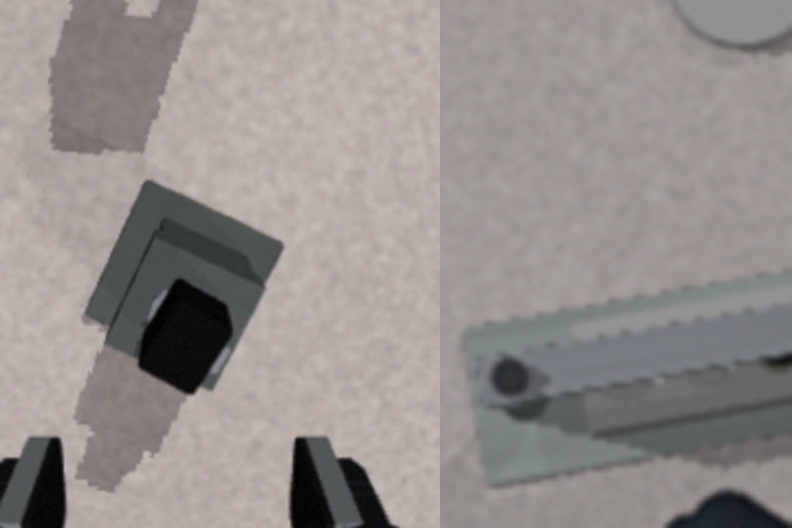

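The pin's grip is at about (186,335) in the crop, on a stand turned about 25° in tool axes. The button isn't visible yet, so I'll brighten and enlarge.

Run:
```python
from h import *
b=load("w10")["img"][165:255,250:315].astype(float)
b=np.clip(255*(b/110)**.6,0,255).astype(np.uint8)
cv2.imwrite("pics/c10.png",cv2.resize(b,None,fx=6.5,fy=6.5,interpolation=cv2.INTER_CUBIC)[:,:,::-1])
```

```text
(no output)
```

View pics/c10.png

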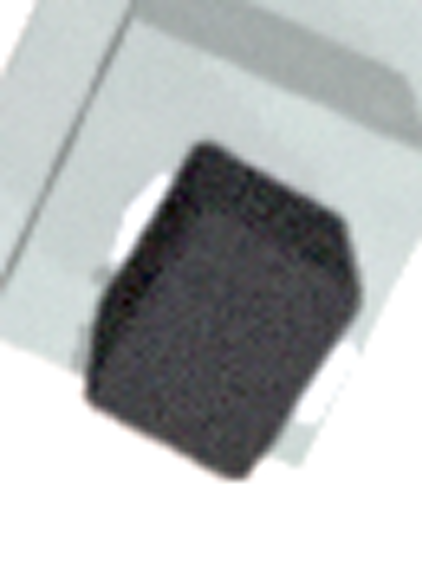

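The grip's 24 mm axis lies about 28° clockwise in the image, with the light button on the lower-right face. The centre of its top is at (225,348). I'll compute the shift.

Run:
```python
from h import *
d=load("w10"); 
print(atz(d,250+225/6.5,165+348/6.5,.105,True)); rel("w10",[(225,348,.105)],crop=(250,165),sc=6.5)
```

```text
[ 0.50171883 -0.3671722   0.105     ]
(225, 348, 0.105) [ 0.33  0.88 16.99]
```

move_arm(
  commands=[0.33,0.75,0,0,0,0,0.6,0,0,1,0,0,0.163,0.6,0,0,1,0,0,0.163,0.6,0,0,1,0,0,0.163,0.6,0,0,0,0,0,0,0.6,0,0,0,0,0,0,0.6],
)

```text
time_s: 34.7
position: [0.5022, -0.3658, 0.246]
ee_rot: [180.0, -0.0, -20.5]
wrist_force: [0.6, -0.4, -0.3]
finger_gap: 0.0514
```

Run:
```python
from h import *
st(); d=snap("wrist","w11"); b=d["img"][165:315,210:350].astype(float)
b=np.clip(255*(b/110)**.6,0,255).astype(np.uint8)
cv2.imwrite("pics/w11.png",cv2.resize(b,None,fx=4,fy=4,interpolation=cv2.INTER_CUBIC)[:,:,::-1])
```

```text
t 34.7 p [ 0.5022 -0.3658  0.246 ] rpy [ 1.7999e+02 -3.0000e-02 -2.0520e+01] F [ 0.64 -0.39 -0.28] gap 0.0514
```

View pics/w11.png

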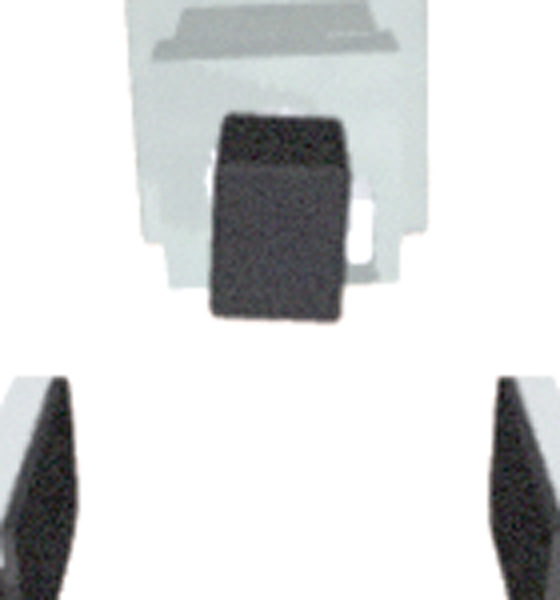

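The jaws are aligned to within about 2–3°. The white button is at (362,225) on the right face, and the top centre is at (280,243).

Run:
```python
from h import *
rel("w11",[(280,243,.105),(280,168,.105),(280,318,.105),(362,225,.088)],crop=(210,165),sc=4)
```

```text
(280, 243, 0.105) [-0.02  0.13 14.1 ]
(280, 168, 0.105) [-0.02 -1.24 14.1 ]
(280, 318, 0.105) [-1.00e-02  1.56e+00  1.41e+01]
(362, 225, 0.088) [ 1.52  0.43 15.81]
```

move_arm(
  commands=[0.15,0.15,2,0,0,0.04,0.6,0,0,3,0,0,0,0.6,0,0,2,0,0,0,0.6,0,0,1.5,0,0,0,0.6,0,0,1.3,0,0,0,0.6,0,0,0,0,0,0,0.2,0,0,0,0,0,0,0.2,0,0,0,0,0,0,0.2,0,0,0,0,0,0,0.2,0,0,0,0,0,0,0.2,0,0,0,0,0,0,0.2],
  force=45,
)

```text
time_s: 36.12
position: [0.5026, -0.3679, 0.1479]
ee_rot: [180.0, 0.0, -23.1]
wrist_force: [-5.0, 2.7, 2.6]
finger_gap: 0.0236
```

move_arm(
  commands=[0,0,-0.5,0,0,0,0.2,0,0,-1,0,0,0,0.2,0,0,-1.5,0,0,0,0.2,0,0,-2,0,0,0,0.2,0,0,-3,0,0,0,0.2,0,0,-2,0,0,0,0.2,0,0,-1,0,0,0,0.2,0,0,0,0,0,0,0.2,0,0,0,0,0,0,0.2],
)

```text
time_s: 37.25
position: [0.5026, -0.3678, 0.2567]
ee_rot: [-180.0, 0.1, -23.1]
wrist_force: [-0.2, 0.5, -1.3]
finger_gap: 0.0235
```

Run:
```python
from h import *
st(); yd=np.array([-np.sin(np.radians(7.3)),np.cos(np.radians(7.3))]); w2=np.array([.4606,-.0422]); L=w2-.135*yd; print("lug",L, "open",sensors.read_state()['position'])
s=sensors.read_state()['position']; to(*L,s[2])
a=snap("side","s12")["img"]
b=load("s12")["img"]; snap("wrist","w12")
```

```text
t 37.25 p [ 0.5026 -0.3678  0.2567] rpy [-1.7999e+02  5.0000e-02 -2.3060e+01] F [-0.24  0.54 -1.32] gap 0.0235
lug [ 0.47775372 -0.17610575] open [ 0.50261205 -0.36782798  0.25667515]
shift cm [-9.800e+00 -1.667e+01  1.000e-02] rows 3.0
```

move_arm(
  commands=[-2.45,-3.17,0,0,0,0,0.2,-2.45,-3.17,0,0,0,0,0.2,-2.45,-3.17,0,0,0,0,0.2,-2.45,-3.16,0,0,0,0,0.2,0,0,1.2,0,0,0,0.2,0,0,1.2,0,0,0,0.2,0,0,0,0,0,0,0.2,0,0,0,0,0,0,0.2],
)

```text
time_s: 38.35
position: [0.4623, -0.2136, 0.2333]
ee_rot: [180.0, 0.0, -23.1]
wrist_force: [0.2, -0.6, -2.1]
finger_gap: 0.0231
```

Run:
```python
from h import *
st(); d=snap("wrist","w13"); b=d["img"][120:320,180:380].astype(float)
b=np.clip(255*(b/160)**.7,0,255).astype(np.uint8)
cv2.imwrite("pics/w13.png",cv2.resize(b,None,fx=3,fy=3,interpolation=cv2.INTER_CUBIC)[:,:,::-1])
```

```text
t 38.35 p [ 0.4623 -0.2136  0.2333] rpy [ 1.800e+02  2.000e-02 -2.311e+01] F [ 0.21 -0.6  -2.06] gap 0.0231
```

View pics/w13.png

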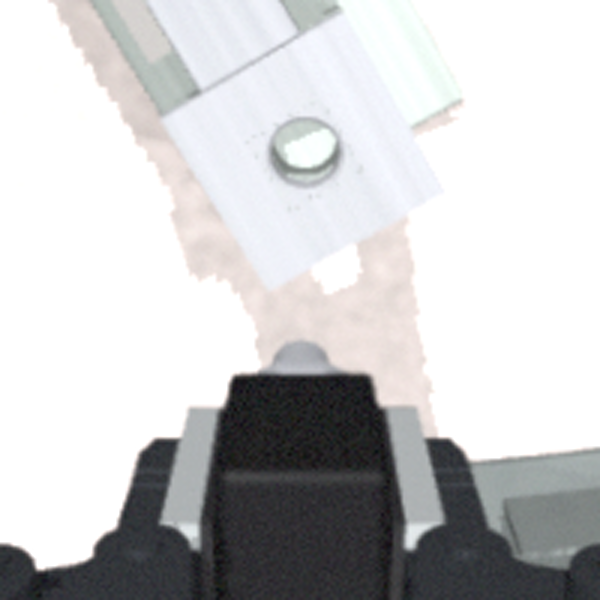

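The eye hole is at (305,152), with the lug hole concentric below it, so the bar is shut. The pin's tip is at (300,340), and the grip's front face edges are at rows 375 and 472.

Run:
```python
from h import *
rel("w13",[(305,152,.104),(270,152,.104),(341,152,.104),(305,117,.104),(305,187,.104),(303.5,375,.1553),(232,375,.1553),(375,375,.1553),(301.5,472,.1903),(220,472,.1903),(383,472,.1903),(301,340,.1163),(272,362,.125),(330,362,.125)],crop=(180,120),sc=3)
```

```text
(305, 152, 0.104) [ 0.09 -3.99 12.95]
(270, 152, 0.104) [-0.64 -3.99 12.95]
(341, 152, 0.104) [ 0.83 -3.99 12.95]
(305, 117, 0.104) [ 0.08 -4.73 12.95]
(305, 187, 0.104) [ 0.09 -3.24 12.95]
(303.5, 375, 0.1553) [ 0.05 -1.28  7.82]
(232, 375, 0.1553) [-1.15 -1.27  7.82]
(375, 375, 0.1553) [ 1.24 -1.27  7.82]
(301.5, 472, 0.1903) [ 0.01 -1.45  4.32]
(220, 472, 0.1903) [-1.08 -1.44  4.32]
(383, 472, 0.1903) [ 1.1  -1.44  4.32]
(301, 340, 0.1163) [ 0.   -0.29 11.72]
(272, 362, 0.125) [-0.58 -0.17 10.85]
(330, 362, 0.125) [ 0.58 -0.17 10.85]
```

move_arm(
  commands=[0.03,-1.4,0,0,0,0,0.2,0.02,-1.4,0,0,0,0,0.2,0.02,-1.3,0,0,0,0,0.2,0,0,0,0,0,0,0.2,0,0,0.5,0,0,0,0.2,0,0,0.5,0,0,0,0.2,0,0,0.4,0,0,0,0.2,0,0,0.3,0,0,0,0.2,0,0,0,0,0,0,0.2],
)

```text
time_s: 39.52
position: [0.4788, -0.1756, 0.2162]
ee_rot: [180.0, 0.0, -23.1]
wrist_force: [-0.8, 1.2, -2.2]
finger_gap: 0.0234
```

move_arm(
  commands=[0,0,0.3,0,0,0,0.2,0,0,0.3,0,0,0,0.2,0,0,0.3,0,0,0,0.2,0,0,0,0,0,0,0.2],
)

```text
time_s: 40.02
position: [0.4788, -0.1756, 0.2071]
ee_rot: [180.0, 0.0, -23.1]
wrist_force: [-0.6, -1.7, -2.7]
finger_gap: 0.023
```

move_arm(
  commands=[0,0,0.3,0,0,0,0.2,0,0,0.3,0,0,0,0.2,0,0,0.3,0,0,0,0.2,0,0,0.3,0,0,0,0.2,0,0,0,0,0,0,0.2],
)

```text
time_s: 40.65
position: [0.4789, -0.1756, 0.1951]
ee_rot: [180.0, 0.0, -23.1]
wrist_force: [0.2, -3.3, -3.5]
finger_gap: 0.0236
```

move_arm(
  commands=[0,0.04,0.2,0,0,0,0.2,0,0,0.2,0,0,0,0.2,0,0,0.2,0,0,0,0.2,0,0,0.15,0,0,0,0.2,0,0,0.1,0,0,0,0.2,0,0,0,0,0,0,0.2,0,0,0,0,0,0,0.2],
)

```text
time_s: 41.52
position: [0.4788, -0.1759, 0.1869]
ee_rot: [180.0, 0.0, -23.1]
wrist_force: [-0.1, -0.7, -1.9]
finger_gap: 0.0233
```

move_arm(
  commands=[0,0,0.1,0,0,0,0.2,0,0,0.1,0,0,0,0.2,0,0,0,0,0,0,0.2,0,0,0,0,0,0,0.2],
)

```text
time_s: 42.02
position: [0.4794, -0.1758, 0.1866]
ee_rot: [-180.0, -0.1, -23.0]
wrist_force: [-5.7, 5.0, 24.3]
finger_gap: 0.0229
```

move_arm(
  commands=[0,0,0,0,0,0,0.2,0,0,0,0,0,0,0.6,0,0,0,0,0,0,0.6,0,0,0,0,0,0,0.6,0,0,0,0,0,0,0.6,0,0,-2,0,0,0,0.6,0,0,-4,0,0,0,0.6,0,0,-4,0,0,0,0.6,-3,4,0,0,0,0,0.6,-3,4,0,0,0,0,0.6,-1.5,4,0,0,0,0,0.6,0,0,0,0,0,0,0.6],
)

```text
time_s: 43.52
position: [0.3612, -0.2583, 0.2851]
ee_rot: [180.0, -0.0, -23.3]
wrist_force: [0.4, 0.6, -0.1]
finger_gap: 0.0516
```

Run:
```python
from h import *
st(); s=snap("side","s14")["img"]; w=snap("wrist","w14")["img"]
f=lambda b:np.clip(255*(b.astype(float)/170)**.7,0,255).astype(np.uint8)
cv2.imwrite("pics/m14.png",np.hstack([cv2.resize(f(s[120:300,250:390]),(420,540),interpolation=cv2.INTER_CUBIC),cv2.resize(f(w[0:300,180:390]),(378,540),interpolation=cv2.INTER_CUBIC)])[:,:,::-1])
```

```text
t 43.52 p [ 0.3612 -0.2583  0.2851] rpy [ 1.7998e+02 -1.0000e-02 -2.3250e+01] F [ 0.39  0.58 -0.08] gap 0.0516
```

View pics/m14.png

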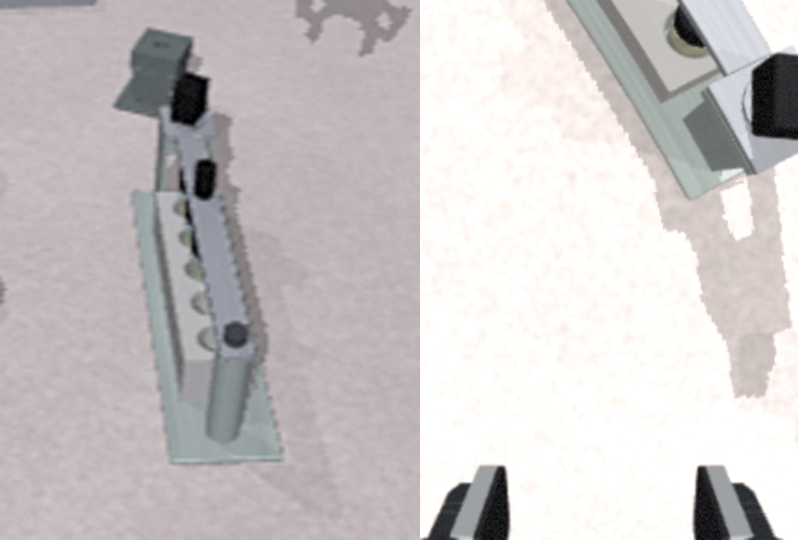

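The bar is shut over the three vials. The pin stands upright in the eye with its collar down on the bar, the stand is empty, and the gripper is clear. I'm handing in.

```bash
python3 -c "
from h import *
print(workorder.job_done()); st()"
```

```text
the job is handed in; nothing more can be done
None
the job is handed in; nothing more can be done
```

I swung the keeper bar aside and stood the three sample vials on the bench in wells 0, 1 and 2. I left the blue look-alike, beaker, jar and dish alone. I then shut the bar against its stop and pushed the pin home with its button held in. Once released, I backed the gripper clear and handed in at about 44 s of the 210 s allowed.

**Checks that passed**
- **Bar:** I felt about 12 N at its stop, and the eye and lug holes looked concentric in the wrist view.
- **Pin:** it met the bar at the expected height with about 24 N upward. The last side and wrist pictures show it upright, its collar on the bar and no visible gap.
- **Vials:** the last side picture shows all three still in their wells under the shut bar.

**Not confirmed**
- **Button:** I did not see it spring out after release; I took that from opening the jaws.
- **Camera offset:** the top camera read about 3–5 mm low in y compared with the wrist and side cameras. I placed the vials and the pin by the wrist camera.

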